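Release the straight air pipe from its push-fit fitting

TASK

Take the straight upright pipe out of its push-fit fitting on the workshop's air manifold: with the fingertips astride the pipe, press the black collet ring fully down, close on the pipe while the ring is held down, and pull the pipe straight up out of the fitting. Then stand the pipe, same way up, in the round steel pot and let go.

Things in the scene. Friction and masses are not known exactly. Their poses are not given: they have to be found in the camera images.
- pipe_mid (a point): Centre of the straight aluminium pipe (20 mm diameter, 100 mm long, 80 g, 26 mm bead round its lower end), upright in one of three fittings; the others hold an elbow and a mushroom plug (both fixed), order varies. z up along the pipe. Its foot is 55 mm below the ring's top, 45 mm stick out above. The bead is caught by jaws until the ring is 4 mm down; it cannot go lower.
- ring_top (a point): Centre of the top face of the black collet ring round that pipe, 85 mm above the table; moves with the ring. Flat ring, 60 mm outside, 28 mm hole: fingertips 28 to 45 mm apart astride the pipe press on it. z up; y along the row of fittings (90 mm apart), x across it, where nothing stands beside the ring. Neighbours reach up to 50 mm above it. The fitting is fixed.
- ring (a joint): How far the ring is pressed, m: 0 up, 0.008 fully down on a hard stop. Spring 4 N (up) to 8 N (down), plus damping: about 11 N in all at 20 mm/s. Let go, it returns by itself in half a second. With the ring down and the pipe then gripped, a steady pull frees the pipe even though the ring follows the fingers up.
- pot_in (a point): Centre of the inner floor of a round steel pot, loose, 600 g, standing on the table: 58 mm outside and 48 mm inside diameter, 50 mm high; this point is 5 mm above the table, 45 mm below the rim. z up.

How it is judged:
By the outcome, as a careful person would: the job done as asked, in the order asked, and still so for the second after the job is handed in, with the robot touching nothing.
It also fails if it takes over 42 s, if anything falls off the work surface, if the arm or the gripper's body presses on something with over 40 N, if the wrist force passes 120 N, or if a joint passes its speed limit or range.

ROBOT

A 7-joint arm with a two-finger parallel gripper is mounted at the origin on the work surface. World frame = base frame: x ahead of the robot, y to its left, z up, the work surface at z = 0. Lengths are in mm, angles in rad, forces in N, time in s.
With the tool pointing down it reaches from about 400 to 925 mm from the base axis. Payload 4.1 kg.
Tool frame: the origin (TCP) lies at the centre of the arm's flange, where the gripper is bolted on; the fingertips stand 173 mm ahead of it and the grasp point (between the pads) lies 155 mm ahead of it (r.tip_extent is the distance from the TCP to the fingertips, in mm); z points along the fingers, y is the line along which they close (so a half turn about z gives the same grasp; the last joint's range is limited). The gripper opens to 85 mm and grips with 20 to 120 N. Pads are 22 mm wide; open, the fingers measure 114 mm over their backs; the gripper's body (76 mm by 85 mm) begins 54 mm behind the grasp point. The pads swing forward as they close: fully open they stand 13 mm farther back than shut.
Start: joints at [1.015, 0.398, 0.045, 1.537, -0.019, 1.207, -0.051], TCP at [286.734, -583.354, 404.747] pointing down, gripper open.
Joint ranges: [-2.82, 2.82], [-0.49, 2.23], [-1.37, 1.46], [0, 2.46], [-1.36, 4.5], [0.23, 2], [-2.94, 2.94]. Speed limits (rad/s): [2.57, 2.57, 3.14, 3.14, 3.14, 3.14, 3.14].

INTERFACE

Orientations are given as a rotation vector (axis times angle).
In Python, from station import readout, vision, ticket, r gives the robot as it stands. The module is installed in compiled form; this text tells all that it offers.
- The arm moves only by the tool jog_arm, never from a script. Its argument "motion" is one flat list of numbers, 4 for each row, row after row: the shift along the tool's x, y, z in units of 250 mm (1.0 is 250 mm), then the turn about the tool's z in units of pi/4 rad (1.0 is pi/4 rad). A call has exactly 5 rows; each row is the pose to reach, as a shift and turn from the pose commanded when the call began, along the tool's axes at that moment; what a row does not reach only later rows make up. A row lasts 1/8 s, in which the tool goes at most 62.5 mm and 10.7 degrees, less where a joint would pass 70% of its speed; a pose out of reach is approached as far as the arm can. A call with a number of a shift or a turn outside -1 to 1 is refused whole. A call with a gripper value outside its range is refused whole. "fingers" is the opening in per cent of the stroke, from 0 (shut) to 100 (fully open), set as the call begins (left out, the last holds). The fingers move at their own pace and stop on an object; "force" is the grip in N (left out, the last holds). Time passes only in rows, so rows that repeat a pose let the fingers close, or fill a call up. It gives the time, the measured TCP pose, the force, the opening and the grip force at its end, in the units of the state.
- readout.get_state(): the state, without advancing time (a new reading comes with each control period).
- vision.read_camera(name): name is "scene" or "top"; returns the picture (384x512x3 uint8, red, green, blue); there is no depth.
- vision.calibration(name): a dict with "intrinsics" (3x3 intrinsics, pixels), "cam_to_world" (4x4, takes a point from camera to world coordinates). Camera axes: x right, y down, z forward; pixel columns grow to the right and rows downward; lengths in mm; the calibration is good to about 2 mm. A picture is of the moment at which its call begins. calibration takes no time and is no camera call.
- ticket.sign_off(): hands the job in; it is judged then, once.
Trained networks look in the newest picture that a camera, given by its name, has taken for a name from the list of things; names that differ only in an ending like _2 or _b are one class to them, and where a whole thing is asked for, a point or a joint stands for the part that bears it (a point fixed in the world has none). Each returns a list of dicts, best first, with "confidence" (0 to 1); they miss things now and then, are a little off and sometimes report something else, mostly with a low value. They report only what shows in the picture. A call takes as long as a camera call.
- vision.find_in(label, camera): "centre" ([column, row] in pixels, amid what is visible of it).
- vision.outline_of(label, camera): "mask" (384x512 bool, what is visible of it) and "centre" ([column, row] in pixels, amid what is visible of it).
- vision.place_of(label, camera): "centre" ([column, row] in pixels: a listed point, or the origin of a listed thing).
The state is a dict: "t": time; "joint_positions": joint angles; "joint_vel": joint speeds; "effort": joint torques, N m; "tool_pos": TCP position; "tcp_rot": TCP orientation; "wrist_force": force on the tool from outside, world axes, zero at the start; "ft_torque": the same for the moment, N m; "grip_width": opening from 0.0 (shut) to 1.0 (fully open); "grasp_force": force on a finger pad.
Only numpy, scipy, OpenCV 4.12 (cv2) and the standard library are available. Lean on these libraries where they do the work, as an engineer would, in place of code of your own. Each camera call takes 0.05 s, during which the arm holds its last target. There are 200 camera calls.

## Working session

There is one attempt and no reset: what is moved stays moved. The work goes in short steps, Python scripts to look and compute and a tool call to move; the robot and the scene stay as the last step left them, time stands still between calls to the robot, and variables do not carry over. Pictures are saved under pics/ and viewed, at most 10 in all, crops included, and the job is handed in when it is done.

Besides the shell and the picture viewer there is one more tool, called after ">>>" as a command line: name --argument value ..., lists and objects as JSON in quotes. jog_arm: Moves the arm, as the interface text tells. Shifts and turns lie within -1 to 1; 1 stands for 250 mm of shift or pi/4 rad of turn. Its arguments: {"type":"object","properties":{"motion":{"type":"array","items":{"type":"number","minimum":-1,"maximum":1}},"fingers":{"type":"number"},"force":{"type":"number"}},"required":["motion"]}

```bash
mkdir -p pics; cat > h.py <<'E'
import numpy as np, cv2
from station import readout, vision, ticket, r
def ray(cam,px):
    c=vision.calibration(cam);K=np.array(c["intrinsics"]);T=np.array(c["cam_to_world"])
    d=T[:3,:3]@np.linalg.inv(K)@[px[0],px[1],1];return T[:3,3],d
def at_z(cam,px,z):
    o,d=ray(cam,px);return o+d*(z-o[2])/d[2]
def proj(cam,p):
    c=vision.calibration(cam);K=np.array(c["intrinsics"]);T=np.linalg.inv(np.array(c["cam_to_world"]))
    q=K@(T[:3,:3]@p+T[:3,3]);return q[:2]/q[2]
def tri(p1,p2):
    (o1,d1),(o2,d2)=ray("scene",p1),ray("top",p2)
    s=np.linalg.lstsq(np.c_[d1,-d2],o2-o1,rcond=None)[0]
    a,b=o1+s[0]*d1,o2+s[1]*d2;return (a+b)/2,np.linalg.norm(a-b)
def shot(n):
    for c in("scene","top"): cv2.imwrite(f"pics/{n}_{c}.png",vision.read_camera(c)[:,:,::-1])
def state():
    s=readout.get_state()
    for k in("t","tool_pos","tcp_rot","wrist_force","grip_width","grasp_force"):print(k,np.round(s[k],3))
E
python3 - <<'E'
from h import *
np.set_printoptions(suppress=True,precision=1)
shot("a");state()
s=cv2.imread("pics/a_scene.png");t=cv2.imread("pics/a_top.png")
for c in("scene","top"):
    T=np.array(vision.calibration(c)["cam_to_world"]);print(c,T[:3,3],T[:3,2])
for l,z in(("pipe_mid",80),("ring_top",85),("pot_in",5)):
    for c in("scene","top"):
        for d in vision.place_of(l,c)[:3]:print(l,c,d["confidence"],np.array(d["centre"]),at_z(c,d["centre"],z))
E
```

```text
t 0.1
tool_pos [ 286.6 -583.1  403.8]
tcp_rot [-3.1 -0.7  0. ]
wrist_force [-0.1 -1.1 -0.3]
grip_width 1.002
grasp_force 0.0
scene [ 955.5 -240.2  779.3] [-0.5  0.3 -0.8]
top [483.7  10.  755.6] [ 0.1  0.  -1. ]
pipe_mid scene 0.52 [241.4 174.4] [539.   -8.3  80. ]
pipe_mid top 0.69 [277.4 201.2] [532.2 -15.   80. ]
ring_top scene 0.8 [235.7 170.3] [529.5 -13.9  85. ]
ring_top top 0.71 [273.7 200.6] [532.8  -8.   85. ]
pot_in scene 0.8 [147.4 231.7] [ 510.7 -187.9    5. ]
pot_in top 0.92 [359.5 218.1] [ 505.6 -185.6    5. ]
```

View pics/a_scene.png

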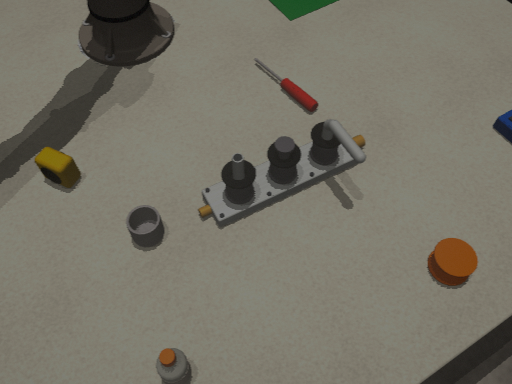

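View pics/a_top.png

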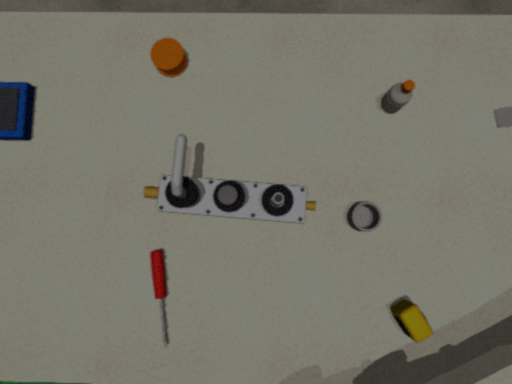

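The scene picture shows the manifold with the pipe's fitting at (239,175), the plug at (284,152), the elbow at (324,140) and the pot at (146,226). In the top picture the pipe's ring is at (278,200), the plug at (229,196), the elbow at (182,192) and the pot at (363,216). Next I'll refine these.

```bash
python3 - <<'E'
from h import *
np.set_printoptions(suppress=True,precision=1)
shot("b")
for l in("ring","pipe_mid","pot_in"):
    for c in("scene","top"):
        for d in vision.outline_of(l,c)[:3]:
            m=d["mask"].astype(np.uint8);cs=max(cv2.findContours(m,0,2)[0],key=cv2.contourArea)
            e=cv2.minEnclosingCircle(cs);b=cv2.boundingRect(cs);print(l,c,round(d["confidence"],2),np.array(e[0]),round(e[1],1),b,m.sum(),np.array(d["centre"]))
s=cv2.imread("pics/b_scene.png")[120:260,110:310];t=cv2.imread("pics/b_top.png")[160:250,160:390]
cv2.imwrite("pics/b1.png",cv2.resize(s,None,fx=4,fy=4,interpolation=2));cv2.imwrite("pics/b2.png",cv2.resize(t,None,fx=3.4,fy=3.4,interpolation=2))
E
```

```text
ring scene 0.72 [238.5 174. ] 17.6 (222, 160, 34, 29) 583 [236.5 183.3]
ring top 0.7 [277.5 199.9] 15.8 (262, 185, 32, 31) 595 [282.1 196.6]
pipe_mid scene 0.73 [238.  165.8] 13.8 (231, 152, 15, 28) 340 [239.9 168.5]
pipe_mid top 0.51 [277.1 199.1] 7.2 (272, 193, 12, 14) 138 [275.7 199.1]
pot_in scene 0.74 [145. 226.] 21.1 (127, 206, 38, 41) 1199 [146.8 227. ]
pot_in top 0.84 [364. 217.] 17.3 (347, 202, 35, 29) 806 [363.8 216. ]
```

View pics/b1.png

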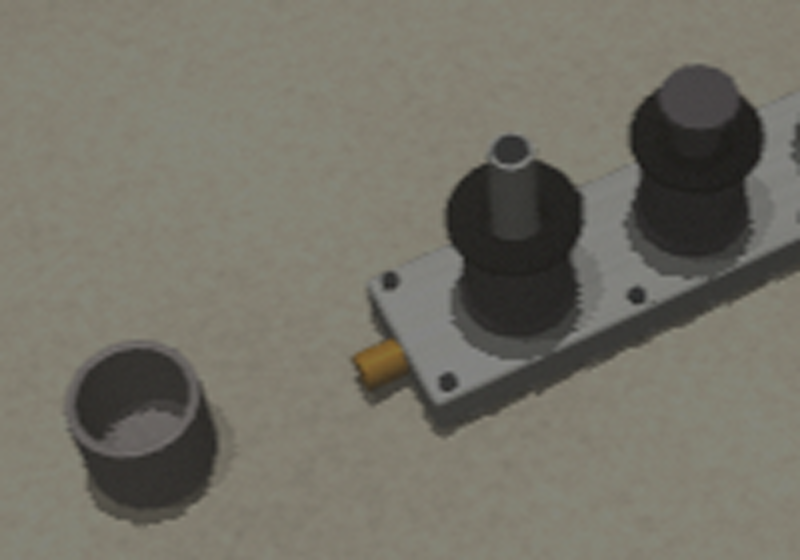

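View pics/b2.png

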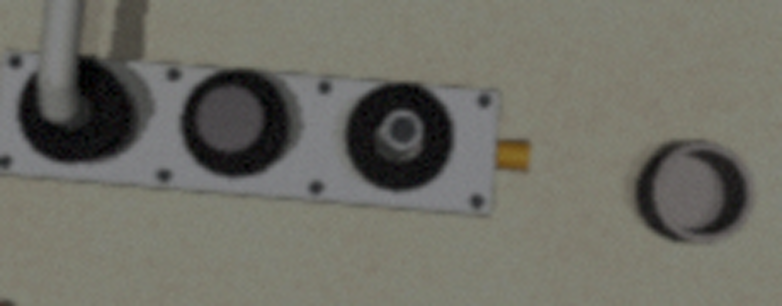

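The scene crop shows the ring centre at (238.4,173.8), the pipe top at (237.7,157.6) and the pot rim centre at (143.6,219.3). The top crop shows rings at (277.6,200.2), (229.3,195.8) and (183,192.2), the pipe top at (278.4,197.8) and the pot rim at about (364.2,215.8).

```bash
python3 - <<'E'
from h import *
np.set_printoptions(suppress=True,precision=1)
for n,a,b,z in(("ring",(238.4,173.8),(277.6,200.2),85),("pipetop",(237.7,157.6),(278.4,197.8),130),("rim",(143.6,219.3),(364.2,215.8),50)):
    print(n,at_z("scene",a,z),at_z("top",b,z),tri(a,b))
a,b=at_z("top",(229.3,195.8),85),at_z("top",(277.6,200.2),85);d=a-b
print("plug",a,"dist",np.linalg.norm(d),"angle of row y vs world y",np.arctan2(-d[0],d[1]))
print("plug scene",at_z("scene",(283.8,153.8),85))
c,e=at_z("scene",(283.8,153.8),85),at_z("scene",(238.4,173.8),85);d=c-e;print(np.linalg.norm(d),np.arctan2(-d[0],d[1]))
s=readout.get_state()
from scipy.spatial.transform import Rotation as R
print(R.from_rotvec(s["tcp_rot"]).as_matrix(),r.tip_extent)
E
```

```text
ring [538.2 -13.7  85. ] [533.7 -15.1  85. ] (array([534.8, -13.8,  80.7]), np.float64(3.400128107552187))
pipetop [537.2 -12.9 130. ] [534.5 -14.8 130. ] (array([535.3, -13.5, 128.2]), np.float64(2.9739919769140886))
rim [ 511.7 -186.3   50. ] [ 508.8 -182.9   50. ] (array([ 508.7, -185.2,   44.3]), np.float64(1.5587751594838188))
plug [540.4  74.   85. ] dist 89.38334834832926 angle of row y vs world y -0.07570535808532
plug scene [544.2  75.6  85. ]
89.48833869000022 -0.0666986775405064
[[ 0.9  0.4  0. ]
 [ 0.4 -0.9 -0. ]
 [-0.   0.  -1. ]] 173.4
```

```bash
cat >> h.py <<'E'
from scipy.spatial.transform import Rotation as R
def units(x,y,z,th,P=None):
    s=readout.get_state();p=np.array(s["tool_pos"]);M=R.from_rotvec(s["tcp_rot"]).as_matrix()
    th0=np.arctan2(M[1,0],M[0,0])
    print("t",round(s["t"],2),"pos",p.round(1),"theta",round(th0,4),"tilt",M[:2,2].round(4),"F",np.round(s["wrist_force"],1),"grip",round(s["grip_width"],3),np.round(s["grasp_force"],1))
    d=M.T@(np.array([x,y,z])-p)/250
    print("units",d.round(4),"turn",round((th0-th)/(np.pi/4),4))
E
python3 -c "
from h import *
units(535.8,-14,404,1.499)
print(readout.get_state()['joint_positions'])"
```

```text
t 0.8 pos [ 286.7 -583.4  404.8] theta 0.4569 tilt [ 0.0001 -0.0002] F [ 0.3  0.  -0.3] grip 1.002 0.0
units [ 1.8987 -1.6044  0.0028] turn -1.3269
[ 1.0150136   0.39836526  0.0450722   1.53656135 -0.01868214  1.2068961
 -0.0507189 ]
```

>>> jog_arm --motion '[0.13, -0.11, 0, -0.05, 0.28, -0.24, 0, -0.15, 0.45, -0.38, 0, -0.28, 0.62, -0.52, 0, -0.4, 0.76, -0.64, 0, -0.5]' --fingers 40 --force 60

```text
t: 1.42
tool_pos: [387.6, -353.7, 405.0]
tcp_rot: [2.859, 1.3, 0.001]
wrist_force: [0.4, -1.0, 0.8]
grip_width: 0.405
grasp_force: 0.0
```

```bash
python3 -c "
from h import *
units(535.8,-14,404,1.499)"
```

```text
t 1.43 pos [ 387.6 -353.7  405. ] theta 0.8536 tilt [ 0.0008 -0.0003] F [ 0.4 -1.   0.8] grip 0.405 0.0
units [ 1.4139 -0.4464  0.0042] turn -0.8218
```

>>> jog_arm --motion '[0.2, -0.06, 0, -0.15, 0.4, -0.13, 0, -0.3, 0.6, -0.19, 0, -0.45, 0.8, -0.25, 0, -0.6, 0.95, -0.3, 0, -0.7]'

```text
t: 2.05
tool_pos: [487.8, -125.7, 405.1]
tcp_rot: [2.398, 2.028, 0.001]
wrist_force: [0.6, -1.2, 0.1]
grip_width: 0.398
grasp_force: 0.0
```

```bash
python3 -c "
from h import *
units(535.8,-14,330,1.499)"
```

```text
t 2.05 pos [ 487.8 -125.7  405.1] theta 1.4041 tilt [ 0.0011 -0.    ] F [ 0.6 -1.2  0.1] grip 0.398 0.0
units [0.4724 0.1147 0.3007] turn -0.1208
```

>>> jog_arm --motion '[0.16, 0.04, 0.05, -0.06, 0.32, 0.08, 0.12, -0.12, 0.44, 0.11, 0.2, -0.12, 0.47, 0.115, 0.27, -0.12, 0.47, 0.115, 0.3, -0.12]'

```text
t: 2.68
tool_pos: [535.0, -17.8, 328.5]
tcp_rot: [-2.305, -2.133, 0.003]
wrist_force: [0.2, -0.0, -1.2]
grip_width: 0.404
grasp_force: 0.0
```

>>> jog_arm --motion '[0, 0, 0, 0, 0, 0, 0, 0, 0, 0, 0, 0, 0, 0, 0, 0, 0, 0, 0, 0]'

```text
t: 3.3
tool_pos: [535.6, -17.3, 329.9]
tcp_rot: [2.305, 2.134, 0.0]
wrist_force: [-0.0, -0.2, 0.0]
grip_width: 0.402
grasp_force: 0.0
```

```bash
python3 -c "
from h import *
units(535.8,-14,330,1.499)
shot('c')
s=cv2.imread('pics/c_scene.png')[60:210,150:350];cv2.imwrite('pics/c1.png',cv2.resize(s,None,fx=4,fy=4,interpolation=2))
for n,o in(('pad+',21),('pad-',-21)):print(n,proj('scene',[535.8+o,-14,158]))
print(proj('scene',[535.8,-14,130]))
"
```

```text
t 3.3 pos [535.6 -17.3 329.9] theta 1.4934 tilt [ 0.0004 -0.0002] F [-0.  -0.2  0. ] grip 0.402 0.0
units [ 0.0132 -0.     -0.0004] turn -0.0071
pad+ [242.95938548 155.90794302]
pad- [229.3714575  138.04807788]
[236.66293435 157.3191903 ]
```

View pics/c1.png

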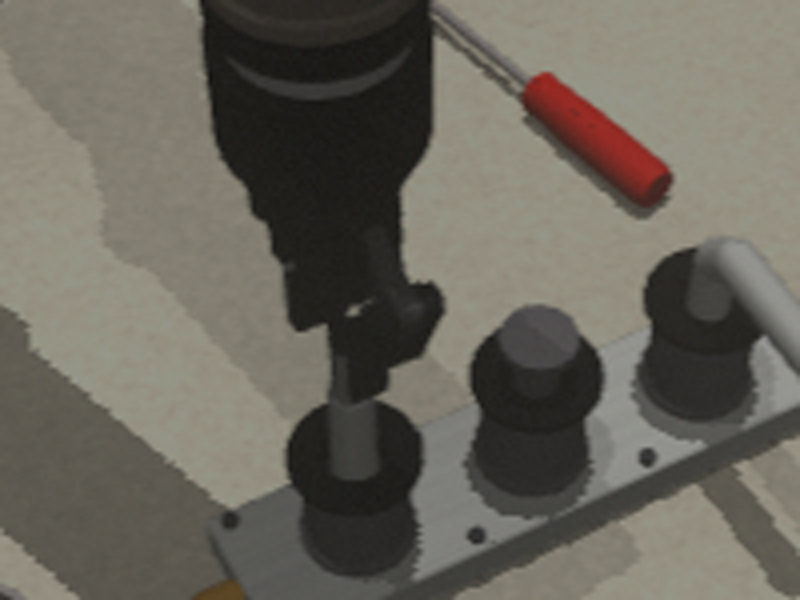

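The crop shows the two fingertips astride and above the pipe (tips at (226,142) and (242,160) in the full picture), lined up across the row. Now I'll descend.

>>> jog_arm --motion '[0.013, 0, 0.04, -0.007, 0.013, 0, 0.1, -0.007, 0.013, 0, 0.17, -0.007, 0.013, 0, 0.24, -0.007, 0.013, 0, 0.26, -0.007]'

```text
t: 4.03
tool_pos: [535.1, -14.1, 262.7]
tcp_rot: [-2.298, -2.139, 0.004]
wrist_force: [0.3, -0.2, 1.0]
grip_width: 0.402
grasp_force: 0.0
```

>>> jog_arm --motion '[0, 0, 0, 0, 0, 0, 0, 0, 0, 0, 0.005, 0, 0, 0, 0.01, 0, 0, 0, 0.01, 0]'

```text
t: 4.65
tool_pos: [535.8, -14.0, 262.2]
tcp_rot: [2.3, 2.14, -0.0]
wrist_force: [-0.0, 0.1, 0.9]
grip_width: 0.4
grasp_force: 0.0
```

```bash
python3 -c "
from h import *
units(535.8,-14,250,1.499)
shot('d')
s=cv2.imread('pics/d_scene.png')[110:210,180:300];cv2.imwrite('pics/d1.png',cv2.resize(s,None,fx=6,fy=6,interpolation=2))
"
```

```text
t 4.65 pos [535.8 -14.  262.2] theta 1.4991 tilt [ 0.0001 -0.0002] F [-0.   0.1  0.9] grip 0.4 0.0
units [0.     0.0001 0.0489] turn 0.0001
```

View pics/d1.png

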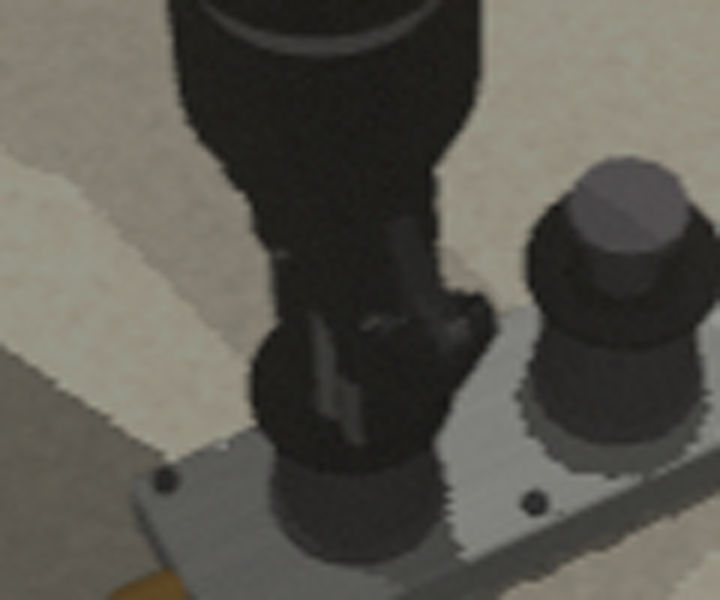

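The crop shows the fingers astride the pipe (visible between them at about (240,175) in the full picture), just over the ring, with no contact yet. I'll press slowly.

>>> jog_arm --motion '[0, 0, 0.01, 0, 0, 0, 0.02, 0, 0, 0, 0.03, 0, 0, 0, 0.03, 0, 0, 0, 0.03, 0]'

```text
t: 5.38
tool_pos: [535.8, -13.9, 255.1]
tcp_rot: [2.3, 2.14, -0.0]
wrist_force: [-1.9, -0.3, 6.3]
grip_width: 0.4
grasp_force: 2.5
```

>>> jog_arm --motion '[0, 0, 0.005, 0, 0, 0, 0.01, 0, 0, 0, 0.015, 0, 0, 0, 0.015, 0, 0, 0, 0.015, 0]'

```text
t: 6.0
tool_pos: [535.8, -13.9, 251.5]
tcp_rot: [2.3, 2.14, -0.001]
wrist_force: [-2.4, -0.6, 6.3]
grip_width: 0.4
grasp_force: 3.4
```

>>> jog_arm --motion '[0, 0, 0.004, 0, 0, 0, 0.008, 0, 0, 0, 0.012, 0, 0, 0, 0.012, 0, 0, 0, 0.012, 0]'

```text
t: 6.62
tool_pos: [535.9, -13.8, 249.6]
tcp_rot: [2.299, 2.14, -0.001]
wrist_force: [-5.1, 0.1, 14.6]
grip_width: 0.4
grasp_force: 7.1
```

>>> jog_arm --motion '[0, 0, 0.002, 0, 0, 0, 0.004, 0, 0, 0, 0.006, 0, 0, 0, 0.006, 0, 0, 0, 0.006, 0]'

```text
t: 7.25
tool_pos: [536.0, -13.7, 249.5]
tcp_rot: [2.299, 2.139, -0.002]
wrist_force: [-8.0, 0.5, 23.6]
grip_width: 0.398
grasp_force: 12.2
```

>>> jog_arm --motion '[0, 0, 0, 0, 0, 0, 0, 0, 0, 0, 0, 0, 0, 0, 0, 0, 0, 0, 0, 0]' --fingers 0 --force 60

```text
t: 7.88
tool_pos: [537.9, -13.7, 250.4]
tcp_rot: [2.296, 2.137, 0.006]
wrist_force: [-2.8, -1.3, 22.0]
grip_width: 0.225
grasp_force: 62.5
```

```bash
python3 -c "
from h import *
units(535.8,-14,370,1.499)"
```

```text
t 7.88 pos [537.9 -13.7 250.4] theta 1.4989 tilt [ 0.0059 -0.001 ] F [-2.8 -1.3 22. ] grip 0.225 62.5
units [-0.0022 -0.0056 -0.4785] turn -0.0001
```

>>> jog_arm --motion '[0, 0.008, -0.02, 0, 0, 0.008, -0.04, 0, 0, 0.008, -0.06, 0, 0, 0.008, -0.08, 0, 0, 0.008, -0.1, 0]'

```text
t: 8.5
tool_pos: [537.7, -14.2, 271.6]
tcp_rot: [-2.3, -2.14, 0.001]
wrist_force: [-0.8, 0.6, -1.7]
grip_width: 0.216
grasp_force: 58.6
```

>>> jog_arm --motion '[0, 0, -0.06, 0, 0, 0, -0.14, 0, 0, 0, -0.22, 0, 0, 0, -0.3, 0, 0, 0, -0.36, 0]'

```text
t: 9.12
tool_pos: [538.4, -14.1, 363.7]
tcp_rot: [2.298, 2.138, 0.004]
wrist_force: [-0.1, 0.3, -1.4]
grip_width: 0.217
grasp_force: 59.7
```

```bash
python3 -c "
from h import *
units(509.5,-184.7,365,1.499)
shot('e')
s=cv2.imread('pics/e_scene.png')[60:260,110:310];cv2.imwrite('pics/e1.png',cv2.resize(s,None,fx=3,fy=3,interpolation=2))
"
```

```text
t 9.12 pos [538.4 -14.1 363.7] theta 1.499 tilt [ 0.0036 -0.0004] F [-0.1  0.3 -1.4] grip 0.217 59.7
units [-0.6889 -0.0662 -0.0052] turn -0.0
```

View pics/e1.png

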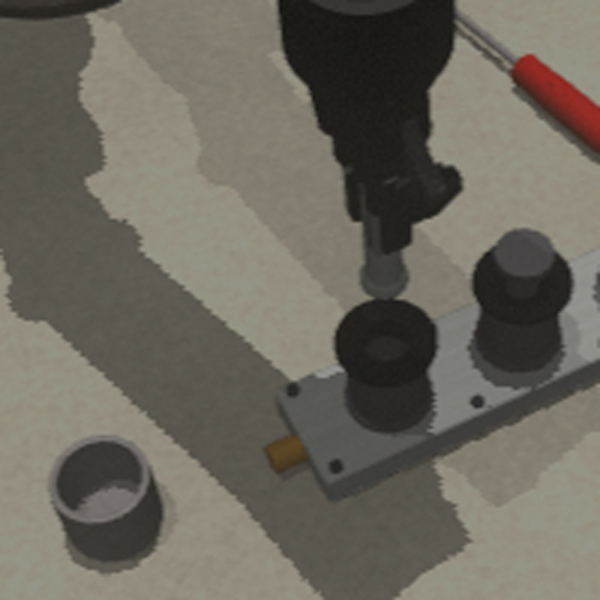

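The crop shows the pipe out of the fitting, held upright with its bead at about (238,156) in the full picture. The ring is empty and back up, and the pot is undisturbed. Now to the pot.

>>> jog_arm --motion '[-0.08, -0.006, -0.02, 0, -0.24, -0.02, -0.02, 0, -0.42, -0.04, -0.02, 0, -0.6, -0.055, -0.02, 0, -0.69, -0.06, 0, 0]'

```text
t: 9.85
tool_pos: [509.6, -188.3, 361.1]
tcp_rot: [2.303, 2.135, -0.002]
wrist_force: [-0.2, 0.4, -0.3]
grip_width: 0.217
grasp_force: 59.7
```

>>> jog_arm --motion '[0, 0, 0.04, 0, 0, 0, 0.09, 0, 0, 0, 0.14, 0, 0, 0, 0.16, 0, 0, 0, 0.16, 0]'

```text
t: 10.48
tool_pos: [510.5, -184.5, 320.9]
tcp_rot: [-2.298, -2.141, 0.001]
wrist_force: [-0.2, -0.3, -0.9]
grip_width: 0.219
grasp_force: 59.6
```

```bash
python3 -c "
from h import *
units(511.5,-185,235,1.499)
shot('f')
s=cv2.imread('pics/f_scene.png')[110:260,60:260];t=cv2.imread('pics/f_top.png')[140:290,270:470]
cv2.imwrite('pics/f1.png',np.hstack([cv2.resize(i,None,fx=2,fy=2,interpolation=2) for i in(s,t)]))
p=readout.get_state()['tool_pos'];print(proj('scene',[p[0],p[1],30+p[2]-250.4]),proj('top',[p[0],p[1],30+p[2]-250.4]))
"
```

```text
t 10.47 pos [ 510.5 -184.5  320.9] theta 1.5002 tilt [-0.0008  0.0004] F [-0.2 -0.3 -0.9] grip 0.219 59.6
units [-0.0018  0.0045  0.3437] turn 0.0015
[137.99934545 202.91994095] [373.22261202 213.8457643 ]
```

View pics/f1.png

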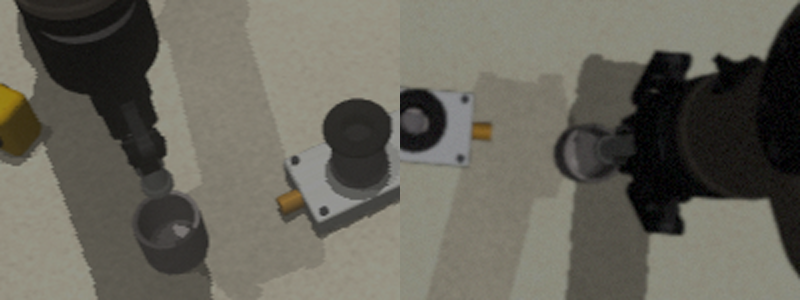

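The left view (scene) shows the foot at (138.5,202.5), as predicted, lined up over the pot rim at (144,220). The right view (top) shows the foot at (372.5,214), also as predicted. Descend.

>>> jog_arm --motion '[0, 0.003, 0.05, 0, 0, 0.004, 0.12, 0, 0, 0.004, 0.2, 0, 0, 0.004, 0.28, 0, 0, 0.004, 0.33, 0]'

```text
t: 11.2
tool_pos: [510.7, -185.0, 236.9]
tcp_rot: [-2.298, -2.139, 0.002]
wrist_force: [-0.7, 0.3, -1.3]
grip_width: 0.215
grasp_force: 59.6
```

>>> jog_arm --motion '[0, 0, 0.01, 0, 0, 0, 0.02, 0, 0, 0, 0.03, 0, 0, 0, 0.03, 0, 0, 0, 0.03, 0]'

```text
t: 11.82
tool_pos: [511.6, -185.2, 231.8]
tcp_rot: [2.299, 2.14, 0.0]
wrist_force: [-0.4, 0.4, -0.4]
grip_width: 0.222
grasp_force: 59.6
```

>>> jog_arm --motion '[0, 0, 0.006, 0, 0, 0, 0.012, 0, 0, 0, 0.018, 0, 0, 0, 0.018, 0, 0, 0, 0.018, 0]'

```text
t: 12.45
tool_pos: [511.5, -185.2, 227.0]
tcp_rot: [2.3, 2.14, -0.0]
wrist_force: [-0.1, 0.1, -0.9]
grip_width: 0.22
grasp_force: 59.6
```

>>> jog_arm --motion '[0, 0, 0.002, 0, 0, 0, 0.004, 0, 0, 0, 0.006, 0, 0, 0, 0.006, 0, 0, 0, 0.006, 0]'

```text
t: 13.08
tool_pos: [511.5, -185.2, 225.5]
tcp_rot: [2.3, 2.14, -0.0]
wrist_force: [-0.2, 0.3, -1.0]
grip_width: 0.216
grasp_force: 59.6
```

>>> jog_arm --motion '[0, 0, 0.002, 0, 0, 0, 0.004, 0, 0, 0, 0.004, 0, 0, 0, 0.004, 0, 0, 0, 0.004, 0]'

```text
t: 13.7
tool_pos: [511.6, -185.2, 225.1]
tcp_rot: [2.299, 2.14, -0.0]
wrist_force: [-1.4, -0.1, 4.1]
grip_width: 0.215
grasp_force: 60.0
```

Contact comes at the expected height (about 5 N). Release.

>>> jog_arm --motion '[0, 0, 0, 0, 0, 0, 0, 0, 0, 0, 0, 0, 0, 0, 0, 0, 0, 0, 0, 0]' --fingers 45

```text
t: 14.32
tool_pos: [511.5, -185.2, 224.4]
tcp_rot: [2.3, 2.14, -0.0]
wrist_force: [0.1, 0.4, -0.1]
grip_width: 0.45
grasp_force: 0.0
```

>>> jog_arm --motion '[0, 0, -0.02, 0, 0, 0, -0.06, 0, 0, 0, -0.12, 0, 0, 0, -0.18, 0, 0, 0, -0.25, 0]'

```text
t: 14.95
tool_pos: [511.5, -185.2, 288.4]
tcp_rot: [2.299, 2.14, 0.0]
wrist_force: [0.3, 0.5, 0.3]
grip_width: 0.455
grasp_force: 0.0
```

>>> jog_arm --motion '[0, 0, -0.15, 0, 0, 0, -0.3, 0, -0.1, 0, -0.4, 0, -0.3, 0, -0.4, 0, -0.5, 0, -0.4, 0]'

```text
t: 15.58
tool_pos: [502.4, -310.8, 388.9]
tcp_rot: [2.297, 2.14, 0.001]
wrist_force: [-0.1, 0.0, -0.5]
grip_width: 0.453
grasp_force: 0.0
```

>>> jog_arm --motion '[0, 0, 0, 0, 0, 0, 0, 0, 0, 0, 0, 0, 0, 0, 0, 0, 0, 0, 0, 0]'

```text
t: 16.2
tool_pos: [502.7, -309.1, 387.1]
tcp_rot: [2.298, 2.142, 0.0]
wrist_force: [0.7, 1.0, 0.8]
grip_width: 0.448
grasp_force: 0.0
```

```bash
python3 -c "
from h import *
units(511.5,-185,235,1.499)
shot('g')
s=cv2.imread('pics/g_scene.png')[110:260,60:260];t=cv2.imread('pics/g_top.png')[140:290,270:470]
cv2.imwrite('pics/g1.png',np.hstack([cv2.resize(i,None,fx=2,fy=2,interpolation=2) for i in(s,t)]))
"
```

```text
t 16.2 pos [ 502.7 -309.1  387.1] theta 1.5003 tilt [ 0.0001 -0.    ] F [0.7 1.  0.8] grip 0.448 0.0
units [ 0.4977 -0.      0.6084] turn 0.0017
```

View pics/g1.png

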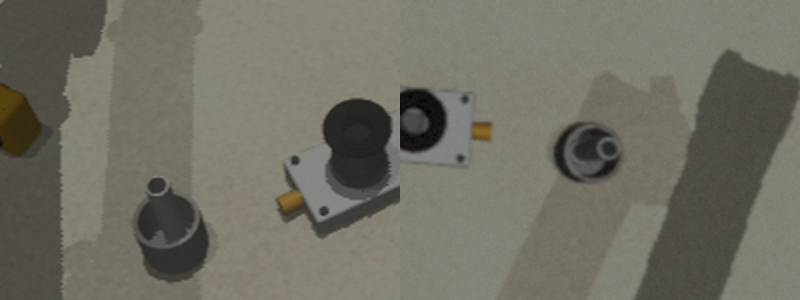

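Both views show the pipe standing upright in the pot: its top is at (138.5,203) in scene and (374,214) in top, as expected for z=105 above the pot. The pot is in place and the gripper is clear.

```bash
python3 -c "
from h import *
print(ticket.sign_off())"
```

```text
the job is handed in; nothing more can be done
None
```

The pipe was released from its fitting with the ring pressed to its stop, stood upright in the pot and let go, and the job was handed in at about 16 s with the gripper clear; no verdict was returned.

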